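Feed a dish through the UV tunnel with the push stick

TASK

Take up the push stick by its handle and use it to push the petri dish that lies in the tunnel's tray through under the low white guard, until the whole dish has come out on the far side and stands flat in the tray there. Never touch the dish with the gripper or arm, only with the stick. Then draw the stick back out and lay it flat on the bench, clear of the tunnel.

Things in the scene. Friction and masses are not known exactly. Their poses are not given: they have to be found in the camera images.
- uv_tunnel: Fixed UV tunnel: low metal tray, bridged by a white guard hood (timer on top). Origin: bench height, under hood's middle; x = feed direction (to robot's left), z up. In mm: tray x -160 to 126, floor 6 above bench; fences 72 apart inside, 22 high; near end open, stop at x 120. Hood x -30 to 30, y -55 to 55, 91 high with timer; the gap below it is from 6 to 32 above the bench.
- dish: Round petri dish, 63 mm across its lid (60 mm at the body that is pushed), 16 mm high, 40 g, lying loose in the tray, short of the hood (its -x side). Origin: centre of its underside; z up. (Another such dish that stands on the bare bench is not part of the job.)
- push_stick: Grey plastic push stick, 90 g, lying flat on the bench: a flat blade 200 mm long, 44 mm wide and 12 mm thick with an upright handle near one end. Origin: underside of the blade, under the middle of the handle; x points along the blade to its pushing end, z up. The blade runs from x = -30 to the flat pushing end at x = +170 mm.
- stick_grip (a point): Point to grip on the stick's handle, 55 mm above the blade's underside. The handle is an upright block 50 mm along the stick (x), 20 mm thick across it (y), with its top 82 mm above the underside; grip it across its 20 mm. Beware: a tall shelf rack with bottles stands across the back of the bench from about 0.6 m ahead of the robot: swing the arm and wrist on the near side of it.

How it is judged:
On the way:
1. the dish, under the guard, is being pushed by the stick (x of dish in the frame of uv_tunnel between -0.03 and 0.05 m and contact force between dish and push_stick above 0.03 N).
At the end, for the whole second after the job is handed in: The dish stands flat and at rest on the tray floor between the fences on the far side of the hood, wholly out from under it (its centre 60 mm or more past the middle of the hood, before the end stop). The stick lies flat (within 0.1 rad) and at rest on the bench and does not touch the tunnel (x of dish in the frame of uv_tunnel between 0.06 and 0.096 m and y of dish in the frame of uv_tunnel between -0.012 and 0.012 m and z of dish in the frame of uv_tunnel between 0.002 and 0.01 m and angle between each of dish, push_stick's own z axis and vertical below 0.1 rad and linear speed of each of dish, push_stick below 0.02 m/s and height (world z) of push_stick between -0.004 and 0.006 m and contact force between push_stick and uv_tunnel below 0.05 N).
It fails at once if the gripper or arm touches the dish (contact force between any of the fingers, the arm and dish above 0.3 N).
It fails at once if the dish is tipped or lifted out (angle between dish's own z axis and vertical above 0.35 rad or height (world z) of dish above 0.03 m).
It also fails if it takes over 51 s, if anything falls off the work surface, if the arm or the gripper's body presses on something with over 40 N, if the wrist force passes 120 N, or if a joint passes its speed limit or range.

ROBOT

A 7-joint arm with a two-finger parallel gripper is mounted at the origin on a cart in front of the work surface, level with it; the furniture and walls round the work are solid. World frame = base frame: x ahead of the robot, y to its left, z up, the work surface at z = 0. Lengths are in m, angles in rad, forces in N, time in s.
With the tool pointing down it reaches from about 0.4 to 0.9 m from the base axis. Payload 5.5 kg.
Tool frame: the origin (TCP) lies on the mounting face of the last link; the fingertips stand 173 mm ahead of it and the grasp point (between the pads) lies 155 mm ahead of it; z points along the fingers, y is the direction in which the jaws open and shut (so a half turn about z gives the same grasp; the last joint's range is limited). The gripper opens to 85 mm and grips with 20 to 120 N. Pads are 22 mm wide; open, the fingers measure 114 mm over their backs; the gripper's body (76 mm by 85 mm) begins 54 mm behind the grasp point. The pads swing forward as they close: fully open they stand 13 mm farther back than shut.
Start: joints at [-1.079, 0.501, -0.427, 1.55, 0.221, 1.138, -0.21], TCP at [0.147, 0.633, 0.405] pointing down, gripper open.
Joint ranges: [-2.88, 2.88], [-0.31, 2.03], [-1.54, 1.56], [0.2, 2.42], [-1.41, 4.55], [0.19, 2.02], [-2.57, 2.57]. Speed limits (rad/s): [2.57, 2.57, 3.14, 3.14, 3.14, 3.14, 3.14].

INTERFACE

Orientations are given as a rotation vector (axis times angle).
In Python, from station import bot, cams gives the robot as it stands.
- The arm moves only by the tool play_rows, never from a script. Its argument "commands" is a list of rows, each a list of 3 entries, a list of its own where there are three numbers: the turn, a rotation vector about the tool's x, y, z in units of 5 degrees (1.0 is 5 degrees), then the shift along the tool's x, y, z in mm, then the finger opening in mm, from 0 to 85.4. A call has 1 to 5 rows; each row is the pose to reach, as a shift and turn from the pose commanded when the call began, along the tool's axes at that moment; what a row does not reach only later rows make up. A row lasts 1/12 s, in which the tool goes at most 41.7 mm and 7.16 degrees, less where a joint would pass 70% of its speed; a pose out of reach is approached as far as the arm can. A call with a gripper value outside its range is refused whole. The fingers move at their own pace and stop on an object; "grip_force" is the grip in N (left out, the last holds). Time passes only in rows, so rows that repeat a pose let the fingers close. It gives the time, the measured TCP pose, the force and the opening at its end, in the units of the state.
- bot.state(): the state, without advancing time (a new reading comes with each control period).
- cams.camera(name): name is "side" or "top" or "wrist"; returns (picture, depth): 384x512x3 uint8, red, green, blue; 384x512 float32, m along the optical axis (not along the pixel's ray), 0 where there is no reading.
- cams.camera_model(name): a dict with "mtx" (3x3 intrinsics, pixels), "xyz" and "orientation" of the camera in the world. Camera axes: x right, y down, z forward; pixel columns grow to the right and rows downward; lengths in m; the calibration is good to about 2 mm. A picture is of the moment at which its call begins: read the wrist's pose just before it. camera_model takes no time and is no camera call; for the wrist camera it gives the pose at the moment of the call.
- bot.finish_job(): hands the job in, once; it reports no verdict.
The state is a dict: "time_s": time; "joint_positions": joint angles; "dq": joint speeds; "joint_torque": joint torques, N m; "tcp_pos": TCP position; "eef_rot": TCP orientation; "wrist_force": force on the tool from outside, world axes, zero at the start; "ft_torque": the same for the moment, N m; "finger_gap": opening from 0.0 (shut) to 1.0 (fully open).
Only numpy, scipy, OpenCV 4.12 (cv2) and the standard library are available. Lean on these libraries where they do the work, as an engineer would, in place of code of your own. Each camera call takes 0.05 s, during which the arm holds its last target.

## Working session

There is one attempt and no reset: what is moved stays moved. The work goes in short steps, Python scripts to look and compute and a tool call to move; the robot and the scene stay as the last step left them, time stands still between calls to the robot, and variables do not carry over. Pictures are saved under pics/ and viewed, and the job is handed in when it is done.

Besides the shell and the picture viewer there is one more tool, called after "Emit:" in YAML: its name, and indented under it one key for each argument. play_rows: Moves the arm, as the interface text tells. Its arguments: {"type":"object","properties":{"commands":{"type":"array"},"grip_force":{"type":"number"}},"required":["commands"]}

```bash
ls; mkdir -p pics
python3 - <<'E'
from station import bot,cams
import cv2,numpy as np
print(bot.state())
for n in("side","top","wrist"):
    m=cams.camera_model(n);print(n,m)
    p,d=cams.camera(n);cv2.imwrite(f"pics/{n}0.png",p[:,:,::-1]);np.savez(f"{n}0.npz",p=p,d=d,mtx=m["mtx"],xyz=m["xyz"],o=m["orientation"])
E
```

```text
pics
{'time_s': 0.0, 'joint_positions': array([-1.07879215,  0.50184225, -0.4267611 ,  1.5514663 ,  0.22081183,
        1.13832551, -0.21030751]), 'dq': array([-1.54724517e-03, -2.14581825e-04,  1.39981940e-04, -7.59435279e-04,
       -1.64492292e-04,  2.21542370e-04, -1.21814875e-05]), 'joint_torque': array([-4.94280830e-04, -5.69504857e+01, -5.81642389e+00, -2.80946016e+01,
        1.06374550e-02,  1.18861254e-02, -1.16776835e-05]), 'tcp_pos': array([0.14741777, 0.63268585, 0.4036531 ]), 'eef_rot': array([-3.58546041e-01, -3.12080291e+00,  3.09006857e-03]), 'wrist_force': array([ 0.08250863, -0.53539715,  0.27944446]), 'ft_torque': array([-0.07686548, -0.026447  ,  0.00703116]), 'finger_gap': 0.9985886082067312}
side {'mtx': array([[358.86254573,   0.        , 252.17091325],
       [  0.        , 358.86254573, 196.88468427],
       [  0.        ,   0.        ,   1.        ]]), 'xyz': array([ 0.34873297, -0.83386945,  0.64245585]), 'orientation': array([-2.18630607,  0.17769724, -0.1237485 ])}
top {'mtx': array([[495.55353112,   0.        , 254.31650952],
       [  0.        , 495.55353112, 199.74943813],
       [  0.        ,   0.        ,   1.        ]]), 'xyz': array([ 0.23516013, -0.0839107 ,  1.30728066]), 'orientation': array([-2.12956197,  2.10239853, -0.18704366])}
wrist {'mtx': array([[331.31564443,   0.        , 260.78771548],
       [  0.        , 331.31564443, 192.7299642 ],
       [  0.        ,   0.        ,   1.        ]]), 'xyz': array([0.07721449, 0.64948591, 0.37284101]), 'orientation': array([2.27588048, 1.80709992, 0.25782219])}
```

View pics/top0.png

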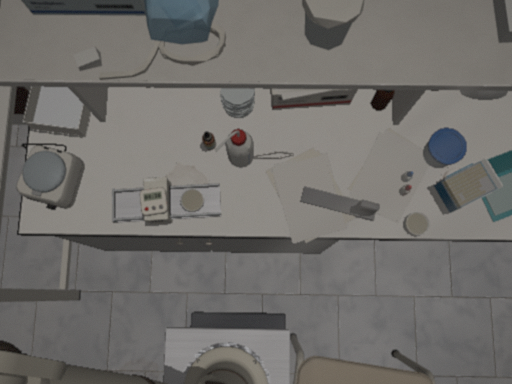

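View pics/side0.png

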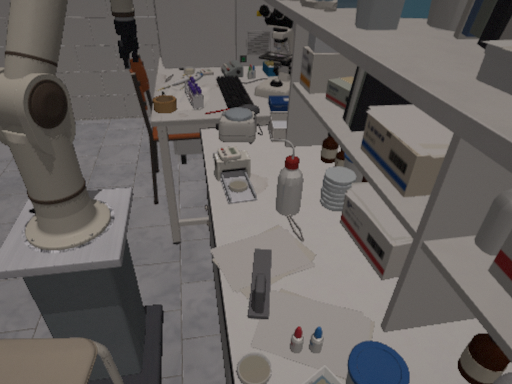

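View pics/wrist0.png

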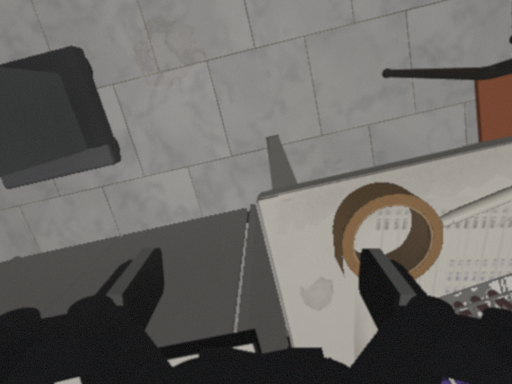

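Top view: the tunnel tray spans columns 113–220 at row ~200, with the hood at (154,200) and the dish at (191,201). The stick handle is at about (366,208) and its pushing end at about (303,193). I'll zoom in to measure.

```bash
cat > h.py <<'E'
import numpy as np,cv2
from scipy.spatial.transform import Rotation as R
def ray(m,uv,z):
    K=np.array(m['mtx']);c=np.array(m['xyz']);Rm=R.from_rotvec(m['o'] if 'o' in m else m['orientation']).as_matrix()
    uv=np.atleast_2d(uv).astype(float)
    d=np.c_[(uv[:,0]-K[0,2])/K[0,0],(uv[:,1]-K[1,2])/K[1,1],np.ones(len(uv))]@Rm.T
    return c+d*((z-c[2])/d[:,2])[:,None]
def cloud(m,d):
    K=np.array(m['mtx']);c=np.array(m['xyz']);Rm=R.from_rotvec(m['o'] if 'o' in m else m['orientation']).as_matrix()
    v,u=np.mgrid[:d.shape[0],:d.shape[1]]
    P=np.stack([(u-K[0,2])/K[0,0]*d,(v-K[1,2])/K[1,1]*d,d],-1)@Rm.T+c
    P[d==0]=np.nan
    return P
E
python3 - <<'E'
import cv2,numpy as np
t=cv2.imread('pics/top0.png')
a=cv2.resize(t[170:240,100:230],None,fx=6,fy=6,interpolation=cv2.INTER_CUBIC)
b=cv2.resize(t[170:240,280:410],None,fx=6,fy=6,interpolation=cv2.INTER_CUBIC)
cv2.imwrite('pics/ta.png',a);cv2.imwrite('pics/tb.png',b)
from h import *
m=np.load('top0.npz');P=cloud(m,m['d'])
for nm,(r0,r1,c0,c1) in {'tun':(178,228,105,230),'st':(180,225,295,385)}.items():
    Q=P[r0:r1,c0:c1];print(nm)
    for r in range(0,r1-r0,3): print(r+r0,' '.join('%3d'%(1000*z) if z==z else '  .' for z in Q[r,::4,2]))
E
```

```text
tun
178  -1   2   0  -5  -1  -3   2   1   7  -3  69  67  68  72  78  71   .   7   3  -1   1   1   0   1   4   0  -1   3   0  -6  -2   8
181   1  -1   3   3   4  -4  -1   0  -2  -1  66  75  73  74  69  69  33  -3   0   2   2   0   3   7   4   3   2  -2   0   3   0  -1
184   0   0  -3   0   0   5   1  -5   0   0  74  76  74  73  74  71  36  -1   0   3   0   2  27  24  21  22  25  23  24  -2   0   0
187  -2   1   0   2   2   0   0   0   1   1  70  73  75  73  87  75  43  23  23  19  20  16  10   7   4   6   5   4   7  -4   6   1
190   0  -1  20  25  22  19  20  17  14  15  91  91  87  90  88  83  40  10   6   4  25  22  20  28   5   5   3  13  13  -1   2   2
193   0   0  24   9   4   9   5   4   1  88  92  94  92  87  87  82  40   6   6   0  22  24  22  27  21   3   6   5   5  -2  -3  -2
196   1   0  21   5   4   3   1  15  12  84  90  87  87  89  87  85  41   5  12  26  19  18  28  26  24   3   9   6   7   2  -2  -3
199  -8  -1  23   4   6   6   6   6   7  88  90  87  86  86  86  91  43   7   5  21  26  22  21  20  17   6   4   8   5  -1   0  -1
202   0   1  20   4   3   3   6   6   7 
[... 1890 characters left out ...]
  17  84  86  79   6   1   1
204   2   4  15   3   9  16  10  11   9  13  15  10   9  11   9  14  71  86  82  84  78  80   6
207   7   3   7   6   9   3   9   7  14  14  11  12  16   9  13   9  62  78  84  81  85  84   3
210   3   6   5   7   8   2   .   4   8   5  10  16   8  16  11  14  29  46  56  72  81   5  -3
213   4   6   2   9   7   7   2   8   4   3   7   2   1  13  11  12   9  13  17  34   8   0   0
216   7   3   8   5   1   9   6   3   8   7   4   5   5   6   6   3  13  11  14  14   0   1   2
219   5   5   8   4  10   7   5   6   8   5   9   8   5   0   4   0   5   0   1   9   1  -1  -2
222  11   5   7   3   8   7   7   5   5  12   4   7   8   0   3   3   0   5  -3   1   3  -1   0
```

View pics/ta.png

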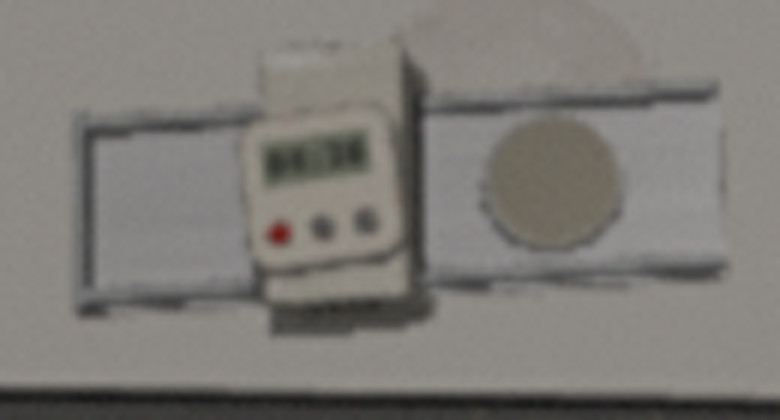

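View pics/tb.png

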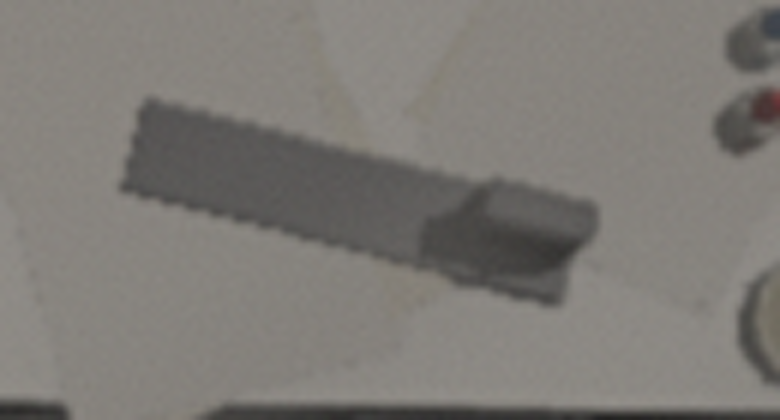

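Run:
```python
import cv2,numpy as np
from h import *
m=np.load('top0.npz')
def px(p,ox,oy): p=np.array(p,float); return (p+.5)/6-.5+[ox,oy]
A=lambda p,z: ray(m,px(p,100,170),z)[:,:2]
B=lambda p,z: ray(m,px(p,280,170),z)[:,:2]
f=A([(90,122),(715,90),(85,301),(722,269)],.022);print('fence',f.round(4))
for a,b in((0,1),(2,3)):
    v=f[a]-f[b];print(np.degrees(np.arctan2(v[1],v[0])),np.linalg.norm(v))
print('stop outer',A([(77,115),(77,312)],.022).round(4)); 
print('tray right end',A([(722,105),(725,262)],.006).round(4))
# hood top edges
print('dish',A([(557,182)],.022).round(4))
print('stick blade',B([(150,98),(121,190),(563,305),(455,280)],.012).round(4))
print('handle top',B([(497,178),(598,205),(588,238),(485,215)],.082).round(4))
t=m['p']; g=cv2.cvtColor(t,cv2.COLOR_RGB2HSV)
# stick mask by darkness
gray=cv2.cvtColor(t,cv2.COLOR_RGB2GRAY)
print(gray[190:220:2,295:385:4])
```

```text
fence [[0.5038 0.307 ]
 [0.5215 0.03  ]
 [0.4237 0.3038]
 [0.4412 0.0247]]
93.64910392779309 0.27753171850740227
93.60146201733397 0.27960268036452846
stop outer [[0.507  0.313 ]
 [0.4188 0.307 ]]
tray right end [[0.5182 0.0281]
 [0.447  0.0249]]
dish [[0.4792 0.0986]]
stick blade [[ 0.5227 -0.1988]
 [ 0.4808 -0.1858]
 [ 0.4317 -0.3793]
 [ 0.4423 -0.3323]]
handle top [[ 0.4745 -0.3375]
 [ 0.4635 -0.3793]
 [ 0.4495 -0.3746]
 [ 0.4587 -0.3321]]
[[133 135  88  85  86  88 105 127 132 133 131 132 136 137 129 130 133 131
  130 131 129 130 131]
 [133 135  87  86  87  90  88  92 105 127 134 130 136 137 130 133 132 132
  131 130 132 130 129]
 [134 133  81  83  87  89  87  90  87  90 106 128 135 138 131 132 133 131
  132 132 132 131 128]
 [133 134  87  87  89  89  87  88  91  89  87  89 105 124 133 132 132 129
  129 130 131 131 130]
 [135 134  87  89  87  89  88  90  89  89  89  90  91  90 111 130 134 130
  132 129 132 130 130]
 [133 123  84  88  89  91  90  91  90  92  91  88  89  91  92  95 107  93
  113 129 130 130 132]
 [133 129  87  82  89  90  88  88  89  89  90  90  92  93  92  98  75  94
   93  99 125 132 131]
 [132 134 132 117  86  83  88  89  89  89  90  90  94  95  95  92  73  95
   94  95  90 109 131]
 [133 134 133 134 131 118  85  86  90  92  91  92  94  95  81  73  71  85
   93  96  93 102 131]
 [133 132 132 133 134 134 134 118  90  88  94  94  95  97  76  72  71  69
   74  81  92 107 131]
 [134 133 132 131 132 133 133 132 132 119  86  89  96  97  73  74  70  66
   61  60  63 128 130]
 [132 134 133 133 132 132 132 133 131 132 130 118  89  91  79  72  74  69
   62  55  85 133 133]
 [134 133 132 134 133 133 134 132 133 130 131 130 127 114  90  89  75  67
   65  62 121 124 131]
 [132 130 135 133 132 132 133 133 131 130 129 130 130 129 127  88  77  84
   85  91 134 137 135]
 [132 132 133 134 132 134 133 132 131 131 130 128 129 127 128 127 122  86
   76  87 133 135 136]]
```

```bash
cat >> h.py <<'E'
def plan(st,xyz,yaw_jaw):
    """world TCP target, jaw dir deg, tool straight down -> turn (5deg units), shift mm, in the current tool frame"""
    T=R.from_rotvec(st['eef_rot']);y=np.array([np.cos(np.radians(yaw_jaw)),np.sin(np.radians(yaw_jaw)),0]);z=np.array([0,0,-1.])
    G=R.from_matrix(np.c_[np.cross(y,z),y,z])
    return np.degrees((T.inv()*G).as_rotvec())/5, T.inv().apply(np.array(xyz)-st['tcp_pos'])*1000
E
python3 - <<'E'
import cv2,numpy as np
from h import *
from station import bot
m=np.load('top0.npz');P=cloud(m,m['d']).reshape(-1,3)
P=P[np.isfinite(P[:,0])]
for x0 in np.arange(.38,.72,.05):
    print('%.2f'%x0,[int(1000*np.nanmax(np.r_[P[(P[:,0]>x0)&(P[:,0]<x0+.05)&(P[:,1]>y)&(P[:,1]<y+.1)][:,2],0])) for y in np.arange(.6,-.6,-.1)])
s=bot.state()
for t in [((.42,.30,.40),40),((.46,0,.40),10),((.461,-.3565,.40),-14.2)]: print([a.round(1) for a in plan(s,*t)])
E
```

```text
0.38 [2, 9, 8, 27, 86, 92, 7, 9, 12, 14, 11, 25]
0.43 [16, 91, 102, 27, 97, 95, 32, 9, 15, 19, 90, 27]
0.48 [22, 113, 115, 48, 92, 94, 32, 8, 18, 20, 19, 74]
0.53 [23, 111, 118, 91, 8, 7, 219, 131, 13, 13, 11, 71]
0.58 [26, 92, 111, 527, 552, 551, 544, 542, 528, 528, 527, 527]
0.63 [26, 70, 67, 527, 550, 598, 611, 545, 631, 630, 527, 566]
0.68 [27, 66, 61, 569, 571, 601, 611, 592, 617, 618, 527, 567]
[array([-0. ,  0. ,  7.4]), array([-341. , -262.3,    4.2])]
[array([-0. ,  0. , 13.4]), array([-448. , -545.4,    4.7])]
[array([-0. ,  0. , 18.2]), array([-529.8, -892.4,    5.2])]
```

Emit:
play_rows:
  commands:
    - [[0,0,1.2],[-32,-24,0],85]
    - [[0,0,2.4],[-64,-49,0],85]
    - [[0,0,3.6],[-96,-73,0],85]
    - [[0,0,4.8],[-128,-98,0],85]
    - [[0,0,6],[-160,-123,0],85]

```text
time_s: 0.57
tcp_pos: [0.2762, 0.4752, 0.4044]
eef_rot: [-1.161, -2.919, 0.001]
wrist_force: [0.7, -0.0, 0.9]
finger_gap: 0.995
```

```bash
cat > st.py <<'E'
import sys
from h import *
from station import bot
s=bot.state();np.set_printoptions(suppress=True,precision=3)
print(s['time_s'],s['joint_positions'],s['tcp_pos'],s['wrist_force'],s['finger_gap'])
T=R.from_rotvec(s['eef_rot']).as_matrix();print('jaw',np.degrees(np.arctan2(T[1,1],T[0,1])),'z',T[:,2])
v=[float(a) for a in sys.argv[1:]]
for i in range(0,len(v),4): print(v[i:i+4],[a.round(1) for a in plan(s,v[i:i+3],v[i+3])])
E
python3 st.py .42 .3 .4 40 .45 0 .4 10 .461 -.3565 .4 -14.2
```

```text
0.5667 [-0.85   0.305 -0.294  1.809  0.101  1.042 -0.369] [0.276 0.475 0.404] [ 0.656 -0.005  0.882] 0.9952044750453869
jaw 46.60534687818016 z [-0. -0. -1.]
[0.42, 0.3, 0.4, 40.0] [array([-0. ,  0. ,  1.3]), array([-224.9,  -28.5,    4.4])]
[0.45, 0.0, 0.4, 10.0] [array([-0. ,  0. ,  7.3]), array([-452.8, -225.9,    4.5])]
[0.461, -0.3565, 0.4, -14.2] [array([-0. ,  0. , 12.2]), array([-705.7, -477.4,    4.7])]
```

Emit:
play_rows:
  commands:
    - [[0,0,0.6],[-40,-8,0],85]
    - [[0,0,1.4],[-80,-16,0],85]
    - [[0,0,2.2],[-120,-28,0],85]
    - [[0,0,3.2],[-160,-42,0],85]
    - [[0,0,4],[-197,-56,0],85]

```text
time_s: 0.98
tcp_pos: [0.3817, 0.2993, 0.4047]
eef_rot: [1.65, 2.673, 0.0]
wrist_force: [0.8, -0.1, 0.4]
finger_gap: 0.992
```

```bash
python3 st.py .45 0.15 .4 25 .45 0 .4 10 .461 -.3565 .4 -14.2
```

```text
0.9833 [-0.597  0.179 -0.138  1.962  0.029  1.002 -0.284] [0.382 0.299 0.405] [ 0.768 -0.103  0.362] 0.9924200317548141
jaw 26.619200452600907 z [ 0.  0. -1.]
[0.45, 0.15, 0.4, 25.0] [array([ 0. , -0. ,  0.3]), array([-164.1,   -5.8,    4.7])]
[0.45, 0.0, 0.4, 10.0] [array([ 0. , -0. ,  3.3]), array([-298.2,  -73. ,    4.7])]
[0.461, -0.3565, 0.4, -14.2] [array([ 0. , -0. ,  8.2]), array([-621.8, -222.9,    4.7])]
```

Emit:
play_rows:
  commands:
    - [[0,0,0.5],[-40,-4,0],85]
    - [[0,0,1],[-80,-12,0],85]
    - [[0,0,1.5],[-120,-22,0],85]
    - [[0,0,2],[-160,-34,0],85]
    - [[0,0,2.5],[-198,-46,0],85]

```text
time_s: 1.4
tcp_pos: [0.4294, 0.1018, 0.4047]
eef_rot: [1.929, 2.48, 0.0]
wrist_force: [0.0, -0.1, 0.6]
finger_gap: 0.998
```

```bash
python3 st.py .45 0 .4 10 .461 -.3565 .4 -14.2
```

```text
1.4 [-0.339  0.093  0.047  2.062 -0.005  0.987 -0.04 ] [0.429 0.102 0.405] [ 0.026 -0.09   0.623] 0.9978881345389629
jaw 14.251090967819732 z [ 0.  0. -1.]
[0.45, 0.0, 0.4, 10.0] [array([0. , 0. , 0.9]), array([-103.8,   -5.1,    4.7])]
[0.461, -0.3565, 0.4, -14.2] [array([ 0. , -0. ,  5.7]), array([-452. ,  -82.2,    4.7])]
```

```bash
cat > snap.py <<'E'
import sys,cv2,numpy as np
from station import cams
n,tag=sys.argv[1:3]
m=cams.camera_model(n);p,d=cams.camera(n)
cv2.imwrite(f"pics/{tag}.png",p[:,:,::-1]);np.savez(f"{tag}.npz",p=p,d=d,mtx=m["mtx"],xyz=m["xyz"],o=m["orientation"])
E
python3 snap.py wrist w1
```

```text
(no output)
```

View pics/w1.png

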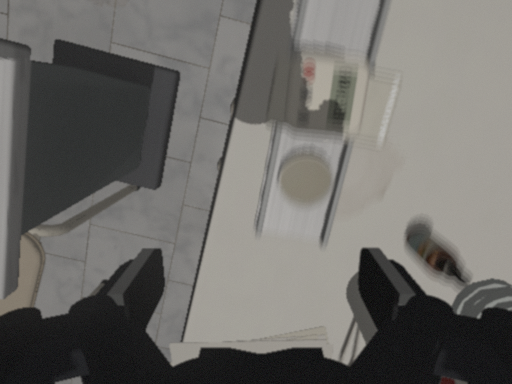

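The view is blurred because the arm was still settling. The dish is at (305,179), and the tray's open end runs from about (258,235) to (325,245). I'll retake it.

```bash
python3 snap.py wrist w2
python3 - <<'E'
import cv2
p=cv2.imread('pics/w2.png');cv2.imwrite('pics/w2z.png',cv2.resize(p[0:256,200:456],None,fx=2.3,fy=2.3,interpolation=cv2.INTER_CUBIC))
E
python3 st.py
```

```text
1.5 [-0.335  0.093  0.053  2.062 -0.003  0.987 -0.041] [0.43  0.097 0.405] [-1.028 -0.112 -0.734] 0.996453635594503
jaw 13.725488930091663 z [-0.    -0.003 -1.   ]
```

View pics/w2z.png

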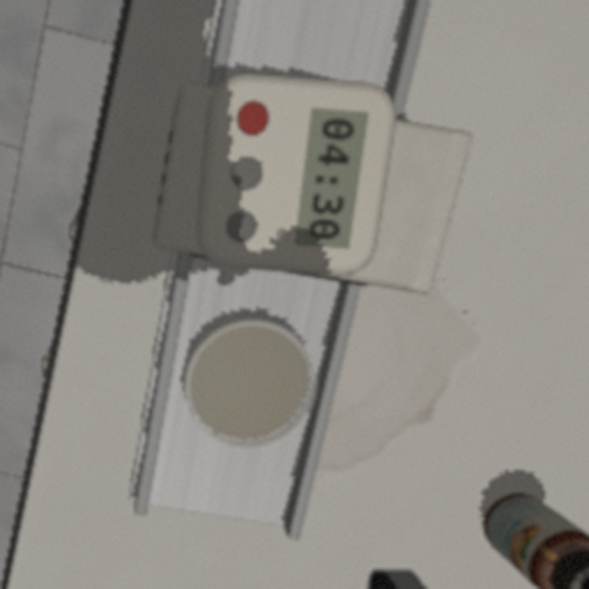

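Run:
```python
from h import *
m=np.load('w2.npz')
f=lambda p,z: ray(m,(np.array(p,float)+.5)/2.3-.5+[200,0],z)[:,:2].round(4)
a=f([(142,512),(173,290),(226,30),(294,537),(350,288),(418,10)],.022);print(a)
for i,j in((0,1),(1,2),(0,2),(3,4),(4,5),(3,5)):
    v=a[j]-a[i];print(np.degrees(np.arctan2(v[1],v[0])))
print('near end floor',f([(152,507),(284,525)],.006))
print('dish',f([(249,382)],.022))
```

```text
[[0.4464 0.0282]
 [0.4347 0.1365]
 [0.4299 0.2444]
 [0.5233 0.0331]
 [0.5125 0.1562]
 [0.5047 0.27  ]]
96.16593504623155
92.54715975912619
94.36425209425757
95.01392408187064
93.92099475592343
94.48931926763991
near end floor [[0.4523 0.026 ]
 [0.5214 0.0324]]
dish [[0.4799 0.1037]]
```

Emit:
play_rows:
  commands:
    - [[0,0,0.6],[-41,-3,0],85]
    - [[0,0,1.2],[-82,-9,0],85]
    - [[0,0,2],[-123,-16,0],85]
    - [[0,0,2.8],[-164,-24,0],85]
    - [[0,0,3.5],[-205,-33,0],85]

```text
time_s: 1.92
tcp_pos: [0.4483, -0.1036, 0.4048]
eef_rot: [2.283, 2.158, 0.001]
wrist_force: [0.5, -0.1, 0.2]
finger_gap: 0.992
```

```bash
python3 st.py  .461 -.3565 .4 -14.2 .461 -.3565 .3 -14.2
```

```text
1.9167 [-0.077  0.128  0.267  2.028 -0.04   0.99   0.154] [ 0.448 -0.104  0.405] [ 0.479 -0.093  0.181] 0.9915547371293715
jaw -3.2284796299435095 z [ 0.  0. -1.]
[0.461, -0.3565, 0.4, -14.2] [array([ 0. , -0. ,  2.2]), array([-251.8,   26.9,    4.8])]
[0.461, -0.3565, 0.3, -14.2] [array([ 0. , -0. ,  2.2]), array([-251.8,   26.9,  104.8])]
```

Emit:
play_rows:
  commands:
    - [[0,0,0.6],[-41,4,10],85]
    - [[0,0,1.2],[-82,8,20],85]
    - [[0,0,1.6],[-123,12,30],85]
    - [[0,0,2],[-164,17,40],85]
    - [[0,0,2.2],[-200,21,50],85]

```text
time_s: 2.33
tcp_pos: [0.4587, -0.3046, 0.3542]
eef_rot: [2.478, 1.931, 0.0]
wrist_force: [0.9, 0.2, -0.4]
finger_gap: 0.996
```

Emit:
play_rows:
  commands:
    - [[0,0,0],[0,0,0],85]
    - [[0,0,0],[0,0,0],85]

```text
time_s: 2.5
tcp_pos: [0.4576, -0.3052, 0.3534]
eef_rot: [-2.48, -1.925, 0.004]
wrist_force: [-0.2, 1.5, 0.2]
finger_gap: 0.996
```

```bash
python3 st.py  .461 -.3565 .21 -14.2; python3 snap.py wrist w3
python3 - <<'E'
import cv2
p=cv2.imread('pics/w3.png');cv2.imwrite('pics/w3z.png',cv2.resize(p,None,fx=1.5625,fy=1.5625,interpolation=cv2.INTER_CUBIC))
E
```

```text
2.5 [ 0.216  0.368  0.398  1.876 -0.172  0.934  0.443] [ 0.458 -0.305  0.353] [-0.173  1.539  0.169] 0.9955485728180712
jaw -14.362124529791434 z [-0.003 -0.    -1.   ]
[0.461, -0.3565, 0.21, -14.2] [array([-0.,  0., -0.]), array([-48.8,  16.4, 143.4])]
```

View pics/w3z.png

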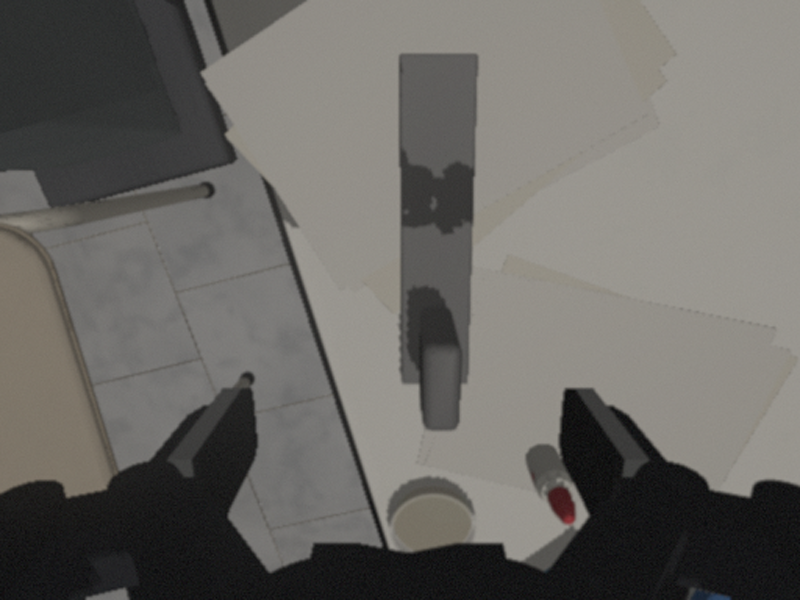

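Run:
```python
from h import *
m=np.load('w3.npz')
f=lambda p,z: ray(m,(np.array(p,float)+.5)/1.5625-.5,z)[:,:2].round(4)
b=f([(400,55),(477,55),(402,382),(467,382)],.012);print('blade',b)
e=(b[0]+b[1])/2;n=(b[2]+b[3])/2;d=e-n;L=np.linalg.norm(d);d/=L;print(L,np.degrees(np.arctan2(d[1],d[0])),'origin',e-.17*d,n+.03*d)
h=f([(421,347),(461,347),(424,430),(458,430)],.082);print('handle',h,h.mean(0))
P=cloud(m,m['d'])
print('bottle', f([(545,460)],0),P[int(505/1.5625),int(563/1.5625)],f([(563,505)],.05),'dish2',f([(432,520)],.016))
```

```text
blade [[ 0.4822 -0.186 ]
 [ 0.5231 -0.1965]
 [ 0.4341 -0.3758]
 [ 0.4754 -0.3864]]
0.19579947012185708 75.83955554471372 origin [ 0.46106153 -0.35608446] [ 0.46208914 -0.35201157]
handle [[ 0.4572 -0.3281]
 [ 0.4765 -0.333 ]
 [ 0.4475 -0.3735]
 [ 0.4647 -0.3779]] [ 0.461475 -0.353125]
bottle [[ 0.5161 -0.4652]] [ 0.51300976 -0.45397484  0.06170529] [[ 0.5149 -0.4638]] dish2 [[ 0.4285 -0.482 ]]
```

```bash
python3 st.py  .4613 -.355 .21 -14.2
```

```text
2.55 [ 0.214  0.366  0.396  1.877 -0.173  0.934  0.442] [ 0.458 -0.303  0.354] [-0.419 -0.239  0.046] 0.999703715321742
jaw -14.182287082824612 z [-0.002  0.001 -1.   ]
[0.4613, -0.355, 0.21, -14.2] [array([-0., -0.,  0.]), array([-49.5,  15.8, 143.7])]
```

Emit:
play_rows:
  commands:
    - [[0,0,0],[-30,9,15],85]
    - [[0,0,0],[-49,16,45],85]
    - [[0,0,0],[-49,16,75],85]
    - [[0,0,0],[-49,16,105],85]
    - [[0,0,0],[-49,16,125],85]

```text
time_s: 2.97
tcp_pos: [0.4624, -0.3519, 0.2274]
eef_rot: [-2.472, -1.933, -0.001]
wrist_force: [-1.2, 0.2, -0.1]
finger_gap: 0.993
```

Emit:
play_rows:
  commands:
    - [[0,0,0],[0,0,10],85]
    - [[0,0,0],[0,0,19],85]
    - [[0,0,0],[0,0,19],85]
    - [[0,0,0],[0,0,19],85]

```text
time_s: 3.3
tcp_pos: [0.4628, -0.3541, 0.2115]
eef_rot: [2.476, 1.933, 0.001]
wrist_force: [-0.6, 0.1, 0.7]
finger_gap: 0.996
```

```bash
python3 st.py  .4613 -.355 .21 -14.2;python3 snap.py wrist w4
```

```text
3.3 [ 0.355  0.625  0.328  1.87  -0.3    0.694  0.613] [ 0.463 -0.354  0.212] [-0.583  0.097  0.673] 0.9960852077464933
jaw -14.044638331455982 z [ 0.001 -0.    -1.   ]
[0.4613, -0.355, 0.21, -14.2] [array([ 0., -0.,  0.]), array([-1.2, -1.2,  1.5])]
```

View pics/w4.png

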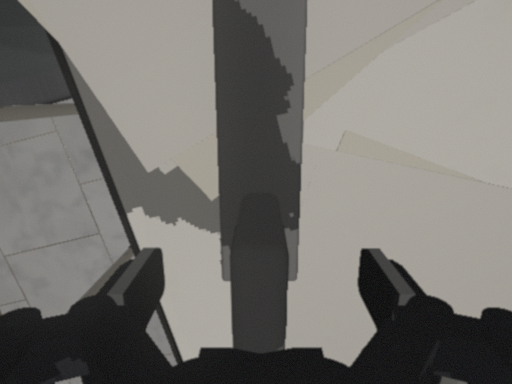

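The handle is centred between the fingers (columns 232–288, pads at 160 and 360). I'll close on it.

Emit:
play_rows:
  commands:
    - [[0,0,0],[0,0,0],12]
    - [[0,0,0],[0,0,0],12]
    - [[0,0,0],[0,0,0],12]
    - [[0,0,0],[0,0,0],12]
    - [[0,0,0],[0,0,0],12]
  grip_force: 80

```text
time_s: 3.77
tcp_pos: [0.4622, -0.3546, 0.211]
eef_rot: [2.477, 1.931, 0.0]
wrist_force: [-0.1, -0.5, -0.2]
finger_gap: 0.294
```

Emit:
play_rows:
  commands:
    - [[0,0,0],[0,0,0],12]
    - [[0,0,0],[0,0,0],12]
    - [[0,0,0],[0,0,0],12]
    - [[0,0,0],[0,0,0],12]
    - [[0,0,0],[0,0,0],12]

```text
time_s: 4.18
tcp_pos: [0.4623, -0.3548, 0.2111]
eef_rot: [2.477, 1.931, 0.0]
wrist_force: [-1.5, 0.3, 6.1]
finger_gap: 0.221
```

Emit:
play_rows:
  commands:
    - [[0,0,0],[0,0,-5],12]
    - [[0,0,0],[0,0,-15],12]
    - [[0,0,0],[0,0,-30],12]
    - [[0,0,0],[0,0,-45],12]
    - [[0,0,0],[0,0,-60],12]

```text
time_s: 4.6
tcp_pos: [0.4618, -0.3544, 0.2715]
eef_rot: [-2.477, -1.931, 0.001]
wrist_force: [-0.2, 0.7, -0.4]
finger_gap: 0.224
```

Emit:
play_rows:
  commands:
    - [[0,0,0],[0,0,0],12]
    - [[0,0,0],[0,0,0],12]

```text
time_s: 4.77
tcp_pos: [0.4624, -0.3547, 0.2716]
eef_rot: [2.476, 1.931, 0.001]
wrist_force: [0.5, 0.5, -1.0]
finger_gap: 0.221
```

```bash
python3 st.py;python3 snap.py wrist w5;python3 snap.py side s5
python3 - <<'E'
from h import *
m=np.load('w5.npz');P=cloud(m,m['d'])
for r in range(5,200,20): print(r,P[r,225:300:12,2].round(4),P[r,225:300:12,1].mean().round(3))
E
```

```text
4.7667 [ 0.325  0.534  0.368  1.85  -0.258  0.802  0.579] [ 0.462 -0.355  0.272] [ 0.464  0.533 -0.975] 0.22060458339483283
jaw -14.099522497442928 z [ 0.002 -0.001 -1.   ]
5 [0.0718 0.0724 0.0732 0.0729 0.0747 0.072  0.0716] -0.247
25 [0.0724 0.0707 0.0736 0.0717 0.0719 0.0718 0.0711] -0.255
45 [0.0727 0.0731 0.0717 0.072  0.0731 0.0719 0.0705] -0.263
65 [0.0725 0.0721 0.0733 0.0728 0.0719 0.0708 0.0717] -0.271
85 [0.0712 0.0721 0.0714 0.0716 0.0726 0.0715 0.0722] -0.28
105 [0.0737 0.0725 0.0719 0.0729 0.0728 0.0725 0.0717] -0.289
125 [0.0721 0.0729 0.072  0.073  0.0722 0.0706 0.0733] -0.299
145 [0.0734 0.0728 0.0719 0.0727 0.0725 0.0715 0.0728] -0.308
165 [0.0723 0.0737 0.0721 0.0719 0.072  0.0725 0.0725] -0.318
185 [0.0716 0.0727 0.0725 0.0722    nan 0.0717 0.0713] nan
```

View pics/w5.png

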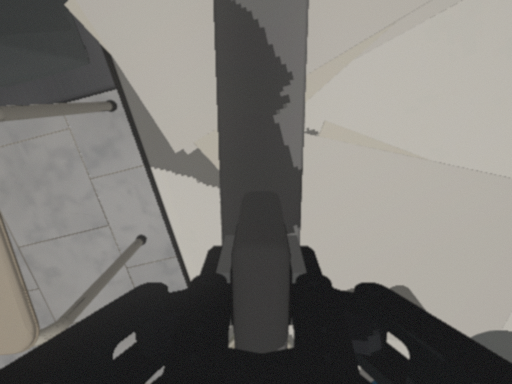

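View pics/s5.png

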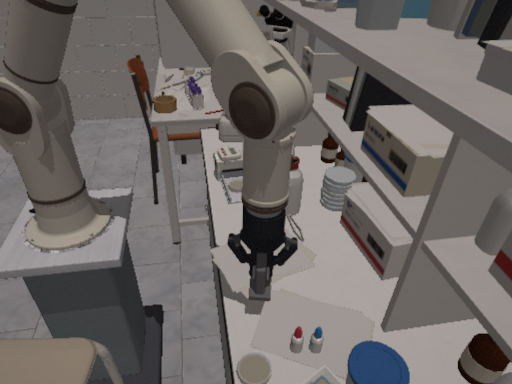

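Run:
```python
from h import *
for n in('top0','side0'):
    m=np.load(n+'.npz');P=cloud(m,m['d']).reshape(-1,3)
    for lo,hi in((.03,.08),(.08,.13),(.13,.19),(.19,.26)):
        Q=P[(P[:,2]>lo)&(P[:,2]<hi)&(P[:,0]>.5)&(P[:,0]<.64)&(P[:,1]>-.25)&(P[:,1]<.12)]
        if len(Q)>5: print(n,lo,len(Q),'xmin',np.percentile(Q[:,0],[0,2,10]).round(3),'y',np.percentile(Q[:,1],[2,98]).round(3))
```

```text
top0 0.03 241 xmin [0.517 0.574 0.575] y [-0.06   0.072]
top0 0.08 322 xmin [0.573 0.574 0.576] y [-0.061  0.06 ]
top0 0.13 352 xmin [0.58  0.585 0.59 ] y [-0.049 -0.002]
top0 0.19 91 xmin [0.56  0.561 0.565] y [-0.028  0.023]
side0 0.03 352 xmin [0.576 0.576 0.578] y [-0.062 -0.023]
side0 0.08 430 xmin [0.575 0.576 0.58 ] y [-0.062 -0.021]
side0 0.13 333 xmin [0.582 0.587 0.593] y [-0.051 -0.013]
side0 0.19 78 xmin [0.561 0.562 0.568] y [-0.03  0.02]
```

```bash
python3 st.py .4967 -.1669 .26 3.9
```

```text
4.8667 [ 0.325  0.536  0.367  1.851 -0.258  0.802  0.579] [ 0.462 -0.354  0.27 ] [-0.529 -0.8   -1.859] 0.2252982164354289
jaw -14.094308366122862 z [-0.001  0.001 -1.   ]
[0.4967, -0.1669, 0.26, 3.9] [array([-0. , -0. , -3.6]), array([190.1, -11.7,  10.1])]
```

Emit:
play_rows:
  commands:
    - [[0,0,-0.6],[25,-2,0],12]
    - [[0,0,-1.2],[50,-4,2],12]
    - [[0,0,-1.8],[80,-5,4],12]
    - [[0,0,-2.4],[110,-7,6],12]
    - [[0,0,-3],[140,-9,10],12]

```text
time_s: 5.28
tcp_pos: [0.4871, -0.2152, 0.2597]
eef_rot: [-2.201, -2.24, 0.001]
wrist_force: [1.0, 0.1, -0.3]
finger_gap: 0.226
```

Emit:
play_rows:
  commands:
    - [[0,0,-0.3],[25,2,0],12]
    - [[0,0,-0.6],[48,4,0],12]
    - [[0,0,-0.6],[48,4,0],12]
    - [[0,0,-0.6],[48,4,0],12]

```text
time_s: 5.62
tcp_pos: [0.4906, -0.1666, 0.2596]
eef_rot: [-2.139, -2.298, 0.001]
wrist_force: [0.3, -1.1, -0.3]
finger_gap: 0.225
```

```bash
python3 st.py .4967 -.1669 .22 3.9; python3 snap.py wrist w6; python3 snap.py top t6
python3 - <<'E'
import cv2
p=cv2.imread('pics/t6.png');cv2.imwrite('pics/t6z.png',cv2.resize(p[160:250,100:300],None,fx=4,fy=4,interpolation=cv2.INTER_CUBIC))
p=cv2.imread('pics/w6.png');cv2.imwrite('pics/w6z.png',cv2.resize(p[0:300,150:400],None,fx=2,fy=2,interpolation=cv2.INTER_CUBIC))
E
```

```text
5.6167 [ 0.055  0.448  0.269  2.011 -0.179  0.708  0.506] [ 0.491 -0.167  0.26 ] [ 0.252 -1.073 -0.333] 0.2247713946979779
jaw 4.091583755479702 z [-0.002  0.001 -1.   ]
[0.4967, -0.1669, 0.22, 3.9] [array([-0., -0.,  0.]), array([-0.8,  6.2, 39.6])]
```

View pics/w6z.png

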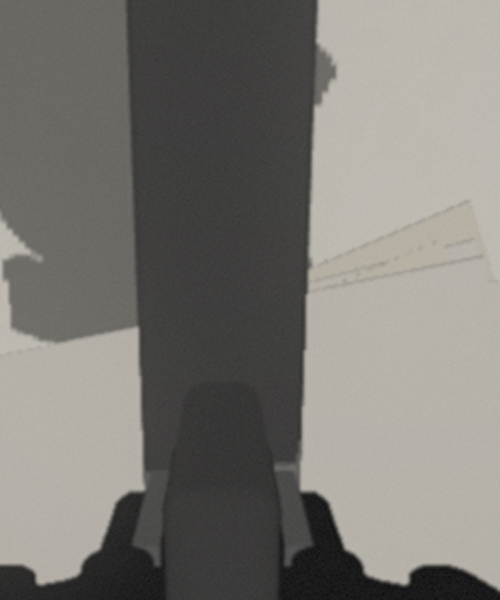

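View pics/t6z.png

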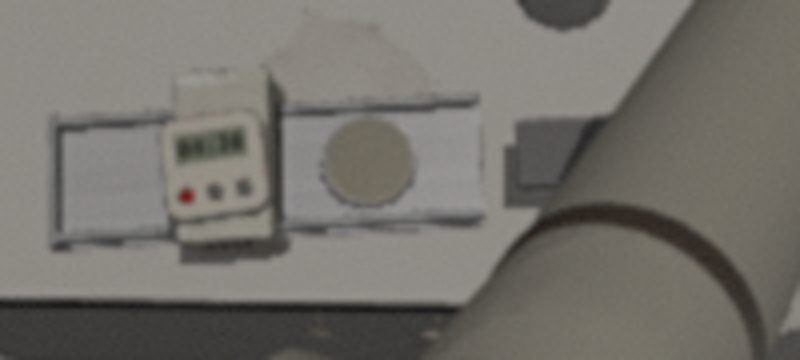

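The top view shows the blade end at (516,120)–(516,185) in the zoomed picture, just short of the tray's open end and roughly in line. I'll compute the offset.

Run:
```python
from h import *
m=np.load('t6.npz')
f=lambda p,z: ray(m,(np.array(p,float)+.5)/4-.5+[100,160],z)[:,:2]
e=f([(516,120),(516,185)],.0605);print('end',e.round(4),e.mean(0))
u=np.array([-.068,.9977]);v=np.array([-.9977,-.068]);O=np.array([.4726,.1863])
fn=f([(60,123),(478,99),(62,241),(478,218)],.022);print((fn-O)@u,(fn-O)@v)
print('end in tunnel',(e.mean(0)-O)@u,(e.mean(0)-O)@v,'dish',(f([(369,162)],.022)-O)@u,(f([(369,162)],.022)-O)@v)
```

```text
end [[ 4.999e-01  8.000e-04]
 [ 4.575e-01 -2.000e-04]] [4.78693015e-01 3.04400998e-04]
[ 0.11818228 -0.16026042  0.11693091 -0.15700152] [-0.03812559 -0.0386796   0.04134986  0.04137456]
end in tunnel -0.1859821341420247 0.006568699695744118 dish [-0.08650104] [-0.00013174]
```

Emit:
play_rows:
  commands:
    - [[0,0,0],[0,3,10],12]
    - [[0,0,0],[0,5,20],12]
    - [[0,0,0],[0,5,30],12]
    - [[0,0,0],[0,5,39],12]
    - [[0,0,0],[0,5,39],12]

```text
time_s: 6.13
tcp_pos: [0.4944, -0.1682, 0.219]
eef_rot: [-2.143, -2.292, 0.004]
wrist_force: [-0.4, 0.0, -1.5]
finger_gap: 0.226
```

Emit:
play_rows:
  commands:
    - [[0,0,0],[0,0,0],12]
    - [[0,0,0],[0,0,0],12]
    - [[0,0,0],[0,0,0],12]

```text
time_s: 6.38
tcp_pos: [0.4959, -0.1683, 0.222]
eef_rot: [2.144, 2.295, 0.0]
wrist_force: [0.6, 0.6, -0.9]
finger_gap: 0.222
```

```bash
python3 st.py .4956 -.1669 .22 3.9
```

```text
6.3833 [ 0.074  0.519  0.248  2.012 -0.207  0.634  0.526] [ 0.496 -0.168  0.222] [ 0.64   0.585 -0.91 ] 0.2217294881596427
jaw 3.8852243227177916 z [ 0.001 -0.    -1.   ]
[0.4956, -0.1669, 0.22, 3.9] [array([ 0.,  0., -0.]), array([ 1.4, -0.2,  2. ])]
```

Emit:
play_rows:
  commands:
    - [[0,0,0],[8,0,0],12]
    - [[0,0,0],[18,0,0],12]
    - [[0,0,0],[28,0,0],12]
    - [[0,0,0],[38,0,0],12]
    - [[0,0,0],[46,0,0],12]

```text
time_s: 6.8
tcp_pos: [0.4925, -0.1201, 0.2218]
eef_rot: [-2.142, -2.297, -0.001]
wrist_force: [1.1, 0.6, -0.3]
finger_gap: 0.225
```

Emit:
play_rows:
  commands:
    - [[0,0,0],[4,0,0],12]
    - [[0,0,0],[4,0,0],12]

```text
time_s: 6.97
tcp_pos: [0.4924, -0.1165, 0.2217]
eef_rot: [-2.141, -2.298, -0.001]
wrist_force: [0.6, -0.1, -1.0]
finger_gap: 0.222
```

```bash
python3 st.py; python3 snap.py top t7; python3 snap.py side s7; python3 snap.py wrist w7
python3 - <<'E'
import cv2
p=cv2.imread('pics/t7.png');cv2.imwrite('pics/t7z.png',cv2.resize(p[160:250,100:300],None,fx=4,fy=4,interpolation=cv2.INTER_CUBIC))
p=cv2.imread('pics/s7.png');cv2.imwrite('pics/s7z.png',cv2.resize(p[130:280,180:350],None,fx=4,fy=4,interpolation=cv2.INTER_CUBIC))
E
```

```text
6.9667 [-0.023  0.497  0.246  2.054 -0.204  0.614  0.432] [ 0.492 -0.116  0.222] [ 0.59  -0.059 -1.038] 0.22206525339138192
jaw 4.042941819669949 z [-0.     0.001 -1.   ]
```

View pics/t7z.png

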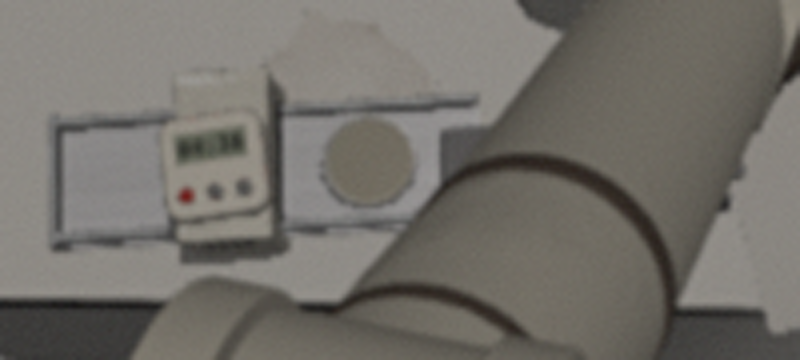

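View pics/w7.png

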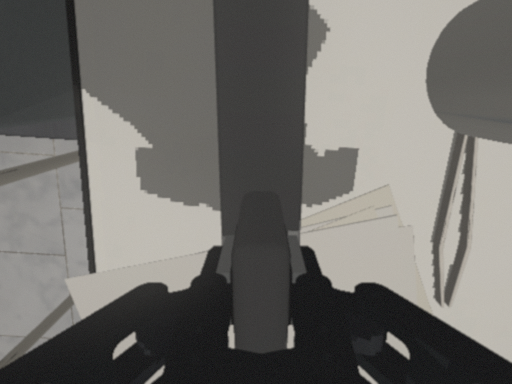

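Emit:
play_rows:
  commands:
    - [[0,0,0],[3,0,1.5],12]
    - [[0,0,0],[10,0,1.5],12]
    - [[0,0,0],[17,0,1.5],12]
    - [[0,0,0],[24,0,1.5],12]
    - [[0,0,0],[31,0,1.5],12]

```text
time_s: 7.53
tcp_pos: [0.4901, -0.0865, 0.2201]
eef_rot: [-2.144, -2.296, -0.0]
wrist_force: [0.2, 0.7, -1.5]
finger_gap: 0.224
```

Emit:
play_rows:
  commands:
    - [[0,0,0],[7,0,0],12]
    - [[0,0,0],[14,0,0],12]
    - [[0,0,0],[21,0,0],12]
    - [[0,0,0],[28,0,0],12]
    - [[0,0,0],[35,0,0],12]

```text
time_s: 7.95
tcp_pos: [0.4878, -0.0516, 0.2202]
eef_rot: [-2.144, -2.296, -0.0]
wrist_force: [0.0, 0.5, -0.9]
finger_gap: 0.229
```

```bash
python3 st.py .4809 .0646 .22 3.9; python3 snap.py top t8; python3 snap.py side s8
python3 - <<'E'
import cv2
p=cv2.imread('pics/t8.png');cv2.imwrite('pics/t8z.png',cv2.resize(p[160:250,100:300],None,fx=4,fy=4,interpolation=cv2.INTER_CUBIC))
p=cv2.imread('pics/s8.png');cv2.imwrite('pics/s8z.png',cv2.resize(p[130:280,180:350],None,fx=4,fy=4,interpolation=cv2.INTER_CUBIC))
E
```

```text
7.95 [-0.152  0.48   0.243  2.091 -0.201  0.592  0.3  ] [ 0.488 -0.052  0.22 ] [ 0.02   0.468 -0.886] 0.2287227733654688
jaw 3.9044309106569677 z [-0.  0. -1.]
[0.4809, 0.0646, 0.22, 3.9] [array([-0., -0.,  0.]), array([116.4,   1. ,   0.2])]
```

View pics/t8z.png

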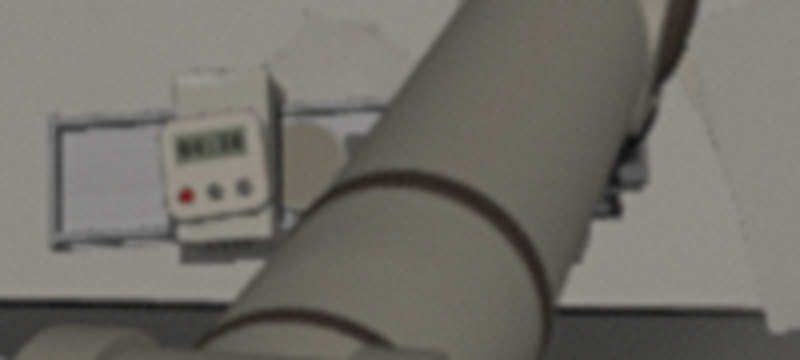

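View pics/s8z.png

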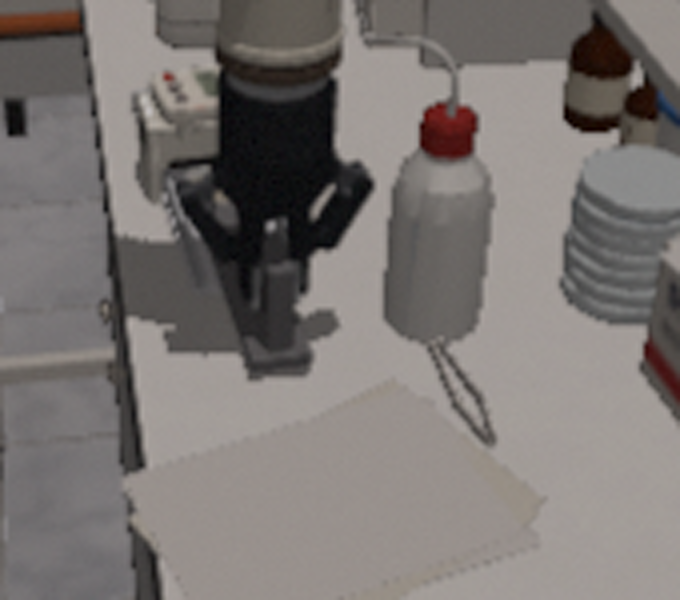

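The dish is sliding with the blade into the hood, and the bottle is well clear. I'll keep pushing.

Emit:
play_rows:
  commands:
    - [[0,0,0],[7,0,0],12]
    - [[0,0,0],[14,0,0],12]
    - [[0,0,0],[21,0,0],12]
    - [[0,0,0],[28,0,0],12]
    - [[0,0,0],[35,0,0],12]

```text
time_s: 8.47
tcp_pos: [0.4854, -0.0168, 0.2202]
eef_rot: [-2.145, -2.296, -0.0]
wrist_force: [0.2, -0.6, -0.8]
finger_gap: 0.223
```

Emit:
play_rows:
  commands:
    - [[0,0,0],[7,0,0],12]
    - [[0,0,0],[14,0,0],12]
    - [[0,0,0],[21,0,0],12]
    - [[0,0,0],[28,0,0],12]
    - [[0,0,0],[35,0,0],12]

```text
time_s: 8.88
tcp_pos: [0.4831, 0.0181, 0.2202]
eef_rot: [2.145, 2.296, 0.0]
wrist_force: [0.0, 0.3, -0.4]
finger_gap: 0.223
```

Emit:
play_rows:
  commands:
    - [[0,0,0],[7,0,0],12]
    - [[0,0,0],[14,0,0],12]
    - [[0,0,0],[21,0,0],12]
    - [[0,0,0],[26,0,0],12]
    - [[0,0,0],[30,0,0],12]

```text
time_s: 9.3
tcp_pos: [0.481, 0.0481, 0.2202]
eef_rot: [-2.144, -2.296, -0.0]
wrist_force: [0.4, -0.2, -1.0]
finger_gap: 0.224
```

```bash
python3 st.py .4809 .0646 .22 3.9; python3 snap.py top t9
python3 - <<'E'
import cv2
p=cv2.imread('pics/t9.png');cv2.imwrite('pics/t9z.png',cv2.resize(p[160:250,100:300],None,fx=4,fy=4,interpolation=cv2.INTER_CUBIC))
E
```

```text
9.3 [-0.355  0.47   0.239  2.108 -0.196  0.584  0.091] [0.481 0.048 0.22 ] [ 0.43  -0.188 -1.028] 0.2236688605113894
jaw 3.9296949732627073 z [-0.  0. -1.]
[0.4809, 0.0646, 0.22, 3.9] [array([-0., -0.,  0.]), array([16.4,  1. ,  0.2])]
```

View pics/t9z.png

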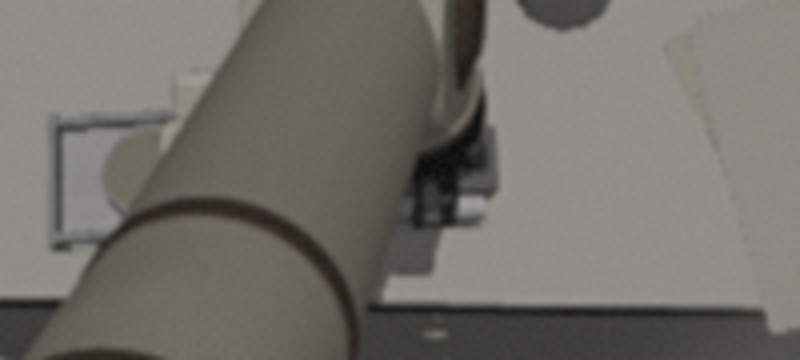

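Emit:
play_rows:
  commands:
    - [[0,0,0],[5,0,0],12]
    - [[0,0,0],[9,0,0],12]
    - [[0,0,0],[13,0,0],12]
    - [[0,0,0],[16,0,0],12]
    - [[0,0,0],[16,0,0],12]

```text
time_s: 9.77
tcp_pos: [0.4799, 0.0641, 0.2202]
eef_rot: [-2.143, -2.296, -0.0]
wrist_force: [-0.2, -0.2, -0.8]
finger_gap: 0.226
```

```bash
python3 st.py; python3 snap.py top t10
python3 - <<'E'
from h import *
import cv2
p=cv2.imread('pics/t10.png');cv2.imwrite('pics/t10z.png',cv2.resize(p[160:250,100:300],None,fx=4,fy=4,interpolation=cv2.INTER_CUBIC))
E
```

```text
9.7667 [-0.387  0.471  0.237  2.106 -0.195  0.585  0.058] [0.48  0.064 0.22 ] [-0.185 -0.184 -0.808] 0.2255834353312838
jaw 3.9457564564725804 z [-0.  0. -1.]
```

View pics/t10z.png

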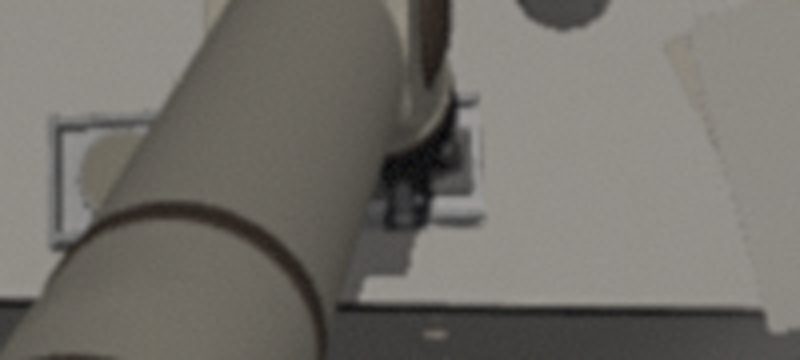

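The dish's front edge is at zoomed column 80 and the stop at about 62, so its centre is at x ≈ 0.077. I'll draw the stick straight back.

Emit:
play_rows:
  commands:
    - [[0,0,0],[-6,0,0],12]
    - [[0,0,0],[-18,0,0],12]
    - [[0,0,0],[-34,0,0],12]
    - [[0,0,0],[-52,0,0],12]
    - [[0,0,0],[-70,0,0],12]

```text
time_s: 10.23
tcp_pos: [0.4847, -0.0078, 0.2202]
eef_rot: [2.145, 2.296, -0.0]
wrist_force: [1.1, -0.7, -1.9]
finger_gap: 0.227
```

Emit:
play_rows:
  commands:
    - [[0,0,0],[-20,0,0],12]
    - [[0,0,0],[-40,0,0],12]
    - [[0,0,0],[-60,0,0],12]
    - [[0,0,0],[-80,0,0],12]
    - [[0,0,0],[-100,0,0],12]

```text
time_s: 10.65
tcp_pos: [0.4912, -0.1081, 0.2202]
eef_rot: [2.146, 2.295, -0.0]
wrist_force: [0.5, -0.1, -1.0]
finger_gap: 0.225
```

Emit:
play_rows:
  commands:
    - [[0,0,0],[-20,0,0],12]
    - [[0,0,0],[-40,0,0],12]
    - [[0,0,0],[-60,0,0],12]
    - [[0,0,0],[-80,0,0],12]
    - [[0,0,0],[-100,0,0],12]

```text
time_s: 11.07
tcp_pos: [0.4978, -0.2079, 0.2201]
eef_rot: [-2.146, -2.295, 0.001]
wrist_force: [0.5, 0.2, -0.8]
finger_gap: 0.224
```

Emit:
play_rows:
  commands:
    - [[0,0,0],[-6,0,0],12]
    - [[0,0,0],[-6,0,0],12]
    - [[0,0,0],[-6,0,0],12]

```text
time_s: 11.32
tcp_pos: [0.4984, -0.2119, 0.22]
eef_rot: [-2.145, -2.294, -0.0]
wrist_force: [0.1, 0.1, -0.7]
finger_gap: 0.224
```

```bash
python3 st.py .498 -.205 .2113 3.9; python3 snap.py top t11
python3 - <<'E'
from h import *
import cv2
p=cv2.imread('pics/t11.png');cv2.imwrite('pics/t11z.png',cv2.resize(p[160:250,100:300],None,fx=4,fy=4,interpolation=cv2.INTER_CUBIC))
E
```

```text
11.3167 [ 0.155  0.547  0.247  1.968 -0.212  0.652  0.603] [ 0.498 -0.212  0.22 ] [ 0.075  0.058 -0.676] 0.22446653782248163
jaw 3.8380356997314586 z [-0.001  0.001 -1.   ]
[0.498, -0.205, 0.2113, 3.9] [array([-0., -0., -0.]), array([6.9, 0.1, 8.7])]
```

View pics/t11z.png

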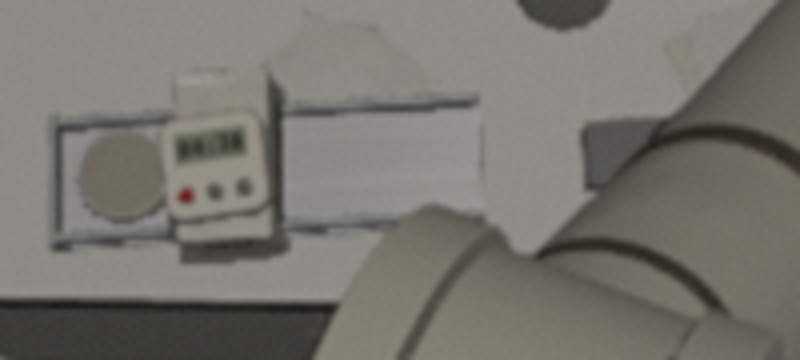

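Emit:
play_rows:
  commands:
    - [[0,0,0],[0,0,3],12]
    - [[0,0,0],[0,0,6],12]
    - [[0,0,0],[0,0,8.5],12]
    - [[0,0,0],[0,0,8.5],12]
    - [[0,0,0],[0,0,8.5],12]

```text
time_s: 11.78
tcp_pos: [0.4988, -0.2115, 0.2114]
eef_rot: [-2.143, -2.296, 0.0]
wrist_force: [-0.2, -0.4, -1.2]
finger_gap: 0.224
```

```bash
python3 st.py
python3 - <<'E'
from h import *
m=np.load('t11.npz')
f=lambda p,z: ray(m,(np.array(p,float)+.5)/4-.5+[100,160],z)[:,:2]
u=np.array([-.068,.9977]);v=np.array([-.9977,-.068]);O=np.array([.4726,.1863])
for q,z in(((80,177),.02),((122,131),.022),((122,220),.02),((62,182),.022),((124,176),.022)):
    w=f([q],z)-O;print(q,w@u,w@v)
E
```

```text
11.7833 [ 0.158  0.561  0.242  1.97  -0.217  0.636  0.608] [ 0.499 -0.212  0.211] [-0.176 -0.354 -1.236] 0.2236243080612677
jaw 3.9390704616405503 z [-0.  0. -1.]
(80, 177) [0.10551657] [-0.00121561]
(122, 131) [0.07692668] [-0.03034879]
(122, 220) [0.0778457] [0.02921967]
(62, 182) [0.11689057] [0.00187693]
(124, 176) [0.07580733] [0.00015152]
```

Dish centre is at x ≈ 0.075–0.077 and y ≈ 0, which is inside the limits. I'll open the gripper now.

Emit:
play_rows:
  commands:
    - [[0,0,0],[0,0,0],30]
    - [[0,0,0],[0,0,0],45]
    - [[0,0,0],[0,0,0],70]
    - [[0,0,0],[0,0,0],70]
    - [[0,0,0],[0,0,0],70]

```text
time_s: 12.2
tcp_pos: [0.4987, -0.2121, 0.2117]
eef_rot: [2.145, 2.295, 0.0]
wrist_force: [0.0, -0.4, -0.1]
finger_gap: 0.822
```

Emit:
play_rows:
  commands:
    - [[0,0,0],[0,0,0],70]
    - [[0,0,0],[0,0,0],70]
    - [[0,0,0],[0,0,0],70]
    - [[0,0,0],[0,0,-10],70]
    - [[0,0,0],[0,0,-25],70]

```text
time_s: 12.62
tcp_pos: [0.4979, -0.2117, 0.2361]
eef_rot: [-2.143, -2.293, 0.002]
wrist_force: [0.1, 0.1, 0.9]
finger_gap: 0.819
```

Emit:
play_rows:
  commands:
    - [[0,0,0],[0,0,-25],70]
    - [[0,0,0],[0,0,-50],70]
    - [[0,0,0],[0,0,-80],70]
    - [[0,0,0],[0,0,-110],70]
    - [[0,0,0],[0,0,-140],70]

```text
time_s: 13.03
tcp_pos: [0.4983, -0.2121, 0.3788]
eef_rot: [2.145, 2.295, 0.0]
wrist_force: [0.3, 0.0, -1.0]
finger_gap: 0.822
```

Emit:
play_rows:
  commands:
    - [[0,0,0],[-20,-20,0],70]
    - [[0,0,0],[-50,-40,0],70]
    - [[0,0,0],[-50,-40,0],70]
    - [[0,0,0],[-50,-40,0],70]

```text
time_s: 13.37
tcp_pos: [0.4606, -0.2669, 0.3778]
eef_rot: [2.15, 2.289, -0.0]
wrist_force: [0.9, 0.6, 0.7]
finger_gap: 0.823
```

```bash
python3 st.py; python3 snap.py wrist w12;python3 snap.py top t12;python3 snap.py side s12
python3 - <<'E'
from h import *
p=cv2.imread('pics/t12.png');cv2.imwrite('pics/t12z.png',cv2.resize(p[150:250,100:300],None,fx=4,fy=4,interpolation=cv2.INTER_CUBIC))
p=cv2.imread('pics/s12.png');cv2.imwrite('pics/s12z.png',cv2.resize(p[130:280,180:350],None,fx=4,fy=4,interpolation=cv2.INTER_CUBIC))
E
```

```text
13.3667 [ 0.185  0.299  0.346  1.896 -0.121  0.965  0.649] [ 0.461 -0.267  0.378] [0.921 0.612 0.704] 0.8232933013354486
jaw 3.596487482387776 z [ 0.001 -0.001 -1.   ]
```

View pics/w12.png

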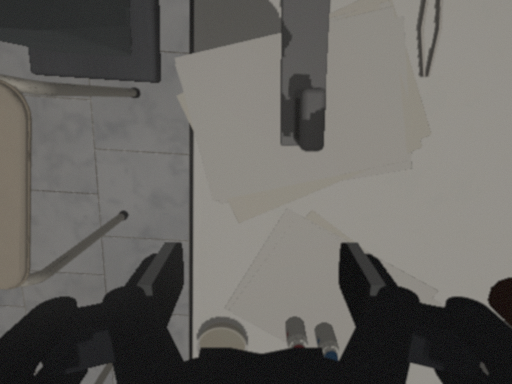

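View pics/t12z.png

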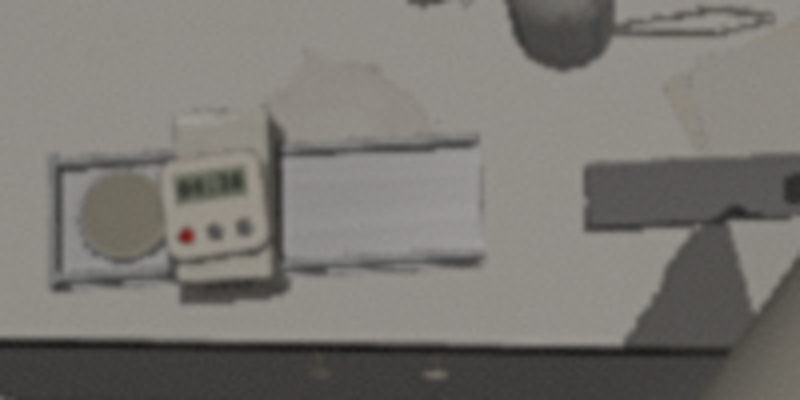

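View pics/s12z.png

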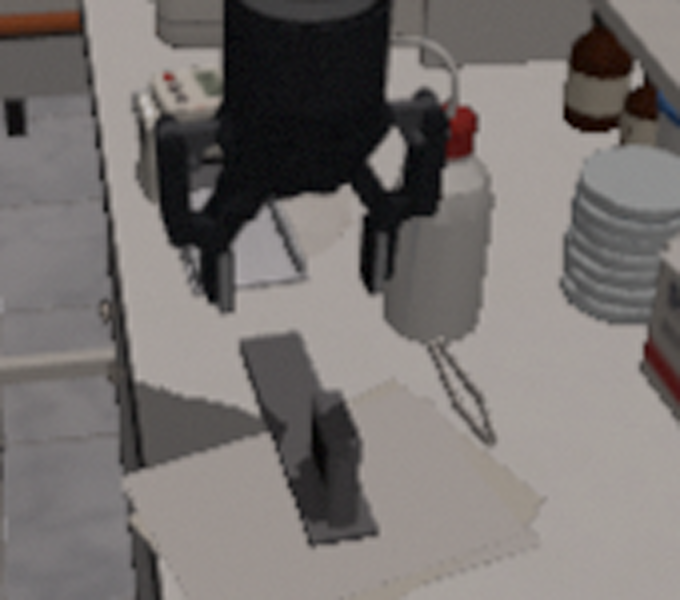

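The stick lies flat with its end at (585,165)–(585,230), well right of the tray end at column 480. The dish sits beyond the hood at (124,215).

Run:
```python
from h import *
m=np.load('w12.npz');P=cloud(m,m['d'])
for r in range(5,140,25): print(r,np.nanmedian(P[r-2:r+3,284:296,2]).round(4))
from station import bot
print(bot.finish_job())
```

```text
5 0.0119
30 0.0118
55 0.0118
80 0.0117
105 0.0122
130 0.0124
the job is handed in; nothing more can be done
None
```

I gripped the stick by its handle and pushed the dish under the guard until it was fully out on the far side. I then drew the stick straight back, laid it on the bench and handed the job in at about 13.5 s on the robot's clock. The hand-in gives no verdict, so the results below come from my own last checks.

- **Dish:** in the top view after the push, its centre is about 75–77 mm past the middle of the hood and within about 1 mm of the tray's centreline. That is inside the required 60–96 mm and ±12 mm. It looks flat, though I did not measure its tilt.
- **Stick:** the top of the blade measured 11.7–12.4 mm above the bench along its visible length, so it lies flat. Its end is about 6 cm short of the tray, so it does not touch the tunnel.
- **Gripper and arm:** the pictures show the gripper and arm staying clear of the dish, and the wrist force readings were about 6 N or less throughout.
- **Disagreements:** the top and wrist cameras placed the tunnel 2–3 mm and about 0.5° apart, so I used the average. No other check failed or disagreed.

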